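# Set the measuring board's jaw to the pinned stop

### The job

Set the measuring board for the next batch of finds: press down the ribbed rubber pad in the middle of the sliding jaw to free its brake and, keeping the pad down, push the jaw along its rail until it rests against the stop that carries the round-headed pin. Then let the pad come up and leave the jaw there. Do not force the jaw along with the pad up, and leave the box, scale, marker and clay whorl as they lie.

Things in the scene. Friction and masses are not known exactly. Their poses are not given: they have to be found in the camera images.
- board: Measuring board, fixed: wooden deck 180 (x) x 460 (y) x 16 mm thick; an aluminium rail runs along y at its x = +45 mm (52 mm wide, top 38 mm above the table); a fixed wooden head, top 66 mm above the table, crosses the deck at y = -220 mm (x -85 to 0 mm). Origin: centre of its underside, on the table; z up. Yaw within 0.35 rad.
- jaw (a joint): Position of the sliding jaw along the rail in m: the board-frame y of the jaw's centre, 0 at mid-rail, growing toward the board's +y. It slides freely (about 1 N) while the pad is down; with the pad up a friction brake holds it against about 10 N, and it stays where it is left.
- jaw_mid (a point): Centre of the jaw's grey carriage on the rail axis, at its underside (38.5 mm above the table). Carriage 60 (x) x 80 (y, along the rail) x 14 mm: end faces 40 mm from this point. At each end a cross ridge 6 mm thick rises 34 mm above this point (10 mm over the pad); 68 mm clear between ridges. A metal jaw plate 8 mm thick, up to 21 mm above this point, reaches 120 mm toward board -x.
- pad_top (a point): Centre of the top face of the black ribbed rubber pad in the middle of the carriage, 24 mm above jaw_mid when up. The pad is 44 by 44 mm, between the two ridges, and moves straight down. It rides with the jaw.
- pad (a joint): How far the pad is pressed, m: 0 up (brake on), 0.005 fully down. Springy: about 10 N to begin, 13 N at the bottom; the brake is free once the pad is 2 mm down. Pressing harder at the bottom does no harm and does not make the jaw harder to slide. The spring lifts it when let go.
- pin_stop: The goal stop, clamped firmly to the rail on either side of the jaw: steel block 64 mm across the rail, 24 mm along it, 20 mm high, with an upright pin with a 20 mm ball head (ball top 47 mm above the origin). Origin: on the rail axis, centre of the block's underside, 38.5 mm above the table; yaw as the board. With the jaw against it, jaw_mid is 52 mm from this origin.
- plain_stop: The other stop on the rail, on the other side of the jaw: the same steel block without a pin. Not the goal. Origin as for pin_stop.
- finds_box: Loose closed cardboard box 60 x 90 x 40 mm high, origin at the centre of its underside. Leave it alone.
- scale: Loose black pocket scale 70 x 110 x 18 mm high with a steel plate, origin at the centre of its underside. Leave it alone.
- marker: Loose marker pen 125 mm long (along its y), 11 mm thick, origin under its middle. Leave it alone.
- whorl: Loose clay spindle whorl, 36 mm across and 16 mm high, origin at the centre of its underside. Leave it alone.

How it is judged:
By the outcome, as a careful person would: the job done as asked, in the order asked, and still so for the second after the job is handed in, with the robot touching nothing.
It also fails if it takes over 32 s, if anything falls off the work surface, if the arm or the gripper's body presses on something with over 40 N, if the wrist force passes 120 N, or if a joint passes its speed limit or range.

### The arm

A 6-joint arm with a two-finger parallel gripper is mounted at the origin on the work surface. World frame = base frame: x ahead of the robot, y to its left, z up, the work surface at z = 0. Lengths are in mm, angles in rad, forces in N, time in s.
With the tool pointing down it reaches from about 300 to 775 mm from the base axis. Payload 14.6 kg.
Tool frame: the origin (TCP) lies on the centre line of the jaws, within the pads' length; the fingertips stand 19 mm ahead of it and the grasp point (between the pads) is the TCP (bot.tip_reach is the distance from the TCP to the fingertips, in mm); z points along the fingers, y is the line along which they close (so a half turn about z gives the same grasp; the last joint's range is limited). The gripper opens to 85 mm and grips with 20 to 120 N. Pads are 22 mm wide; open, the fingers measure 114 mm over their backs; the gripper's body (76 mm by 85 mm) begins 54 mm behind the grasp point. The pads swing forward as they close: fully open they stand 13 mm farther back than shut.
Start: joints at [1.15, 0.3, 1.521, -0, 1.321, -0.067], TCP at [190.553, 515.925, 223.381] pointing down, gripper open.
Joint ranges: [-3.03, 3.03], [-0.79, 2.21], [0.23, 2.52], [-1.04, 4.18], [0, 3.07], [-2.55, 2.55]. Speed limits (rad/s): [2.22, 2.22, 2.57, 3.14, 3.14, 3.14].

### API

Orientations are given as a unit quaternion [w, x, y, z].
In Python, from rig import bot gives the robot as it stands. Calls block until the motion is done:
- bot.move_to(position, orientation): joint-space move of the TCP to a pose.
- bot.servo_line(position, attitude=None, speed=150, until_force=None): straight line of the TCP; attitude=None keeps the orientation; speed is the mean speed in mm/s. With until_force (N) it stops when the force on the tool has changed by that much, and returns True; else False.
- bot.move_joints(angles): joint-space move.
- bot.move_gripper(opening, grip_force=None): finger opening in mm; grip_force is the grip in N (None keeps the last); returns when the fingers have stopped.
- bot.dwell(seconds).
- bot.ik(position, orientation): joint angles nearest the present ones, or None.
- bot.read_state(): the state.
- bot.read_camera(name): name is "scene" or "side" or "wrist"; returns a dict with "image" (400x640x3 uint8, blue, green, red), "depth" (400x640 float32, mm along the optical axis (not along the pixel's ray), 0 where there is no reading), "fovy" (degrees; the focal length in pixels is half the picture's height over the tangent of half this angle, whatever the lens; pixels are square), "cx", "cy" (the principal point, pixels), "eye" and "attitude" of the camera in the world; the wrist camera has in their place "mount" (4x4, takes a point from camera to tool coordinates, whose origin is the TCP and whose axes are the flange's). Camera axes: x right, y down, z forward; pixel columns grow to the right and rows downward; lengths in mm; the calibration is good to about 2 mm. A picture is of the moment at which its call begins: read the wrist's pose just before it.
A pose or a line that the arm cannot do raises bot.MotionError and nothing moves.
- bot.finish_job(): hands the job in; it is judged then, once.
The state is a dict: "clock": time; "joint_positions": joint angles; "qvel": joint speeds; "effort": joint torques, N m; "ee_pos": TCP position; "tool_rot": TCP orientation; "ft_force": force on the tool from outside, world axes, zero at the start; "moment": the same for the moment, N m; "grip_width": finger opening in mm; "grip_force": force on a finger pad.
Only numpy, scipy, OpenCV 4.12 (cv2) and the standard library are available. Lean on these libraries where they do the work, as an engineer would, in place of code of your own. Each camera call takes 0.05 s, during which the arm holds its last target. There are 200 camera calls.

## Working session

There is one attempt and no reset: what is moved stays moved. The work goes in short steps, each a Python script; the robot and the scene stay as the last script left them, time stands still between calls to the robot, and variables do not carry over. Pictures are saved under pics/ and viewed, at most 10 in all, crops included, and the job is handed in when it is done.

```bash
mkdir -p pics; cat > h.py <<'E'
import numpy as np, cv2
from scipy.spatial.transform import Rotation as R
from rig import bot
def rot(q): return R.from_quat([q[1],q[2],q[3],q[0]]).as_matrix()
def cam(name):
    s=bot.read_state(); c=bot.read_camera(name)
    f=200/np.tan(np.radians(c["fovy"])/2)
    if "mount" in c:
        T=np.eye(4);T[:3,:3]=rot(s["tool_rot"]);T[:3,3]=s["ee_pos"];T=T@np.array(c["mount"])
    else:
        T=np.eye(4);a=np.array(c["attitude"]);T[:3,:3]=rot(a) if a.size==4 else a;T[:3,3]=c["eye"]
    v,u=np.mgrid[:400,:640];d=c["depth"]
    P=np.stack([(u-c["cx"])/f*d,(v-c["cy"])/f*d,d],-1)@T[:3,:3].T+T[:3,3]
    P[d==0]=np.nan
    return c["image"],P,T,f,c
E
python3 - <<'E'
from h import *
for n in("scene","side"):
    I,P,T,f,c=cam(n);cv2.imwrite(f"pics/{n}.png",I);np.save(f"{n}.npy",P);print(n,T.round(2),f,c["cx"],c["cy"])
s=bot.read_state();print(s["tool_rot"],s["clock"],s["ft_force"])
E
```

```text
scene [[-4.0000e-01  5.5000e-01 -7.3000e-01  1.0796e+03]
 [ 9.2000e-01  2.4000e-01 -3.2000e-01  2.3141e+02]
 [-0.0000e+00 -8.0000e-01 -6.0000e-01  4.5645e+02]
 [ 0.0000e+00  0.0000e+00  0.0000e+00  1.0000e+00]] 382.39805925321673 323.614756656735 204.15189472522664
side [[ 8.0000e-01 -4.1000e-01  4.4000e-01  2.5992e+02]
 [-6.0000e-01 -5.1000e-01  6.1000e-01 -4.3281e+02]
 [-2.0000e-02 -7.6000e-01 -6.6000e-01  5.4844e+02]
 [ 0.0000e+00  0.0000e+00  0.0000e+00  1.0000e+00]] 407.86078263575496 317.36004194555255 202.44236620981476
[-1.20439947e-04  1.76000111e-01  9.84389998e-01 -5.28026611e-04] 0.1 [-0.06066481  0.69051206  0.12530654]
```

View pics/scene.png

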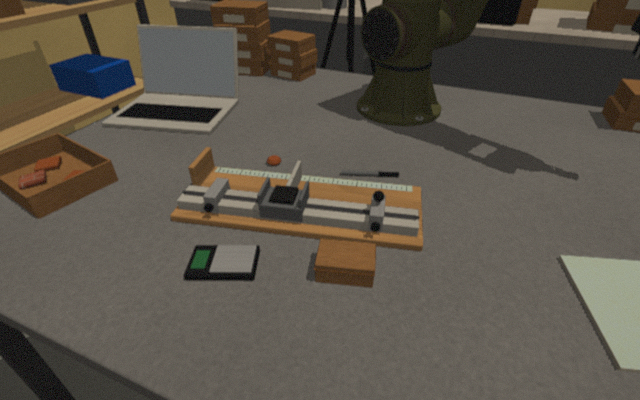

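View pics/side.png

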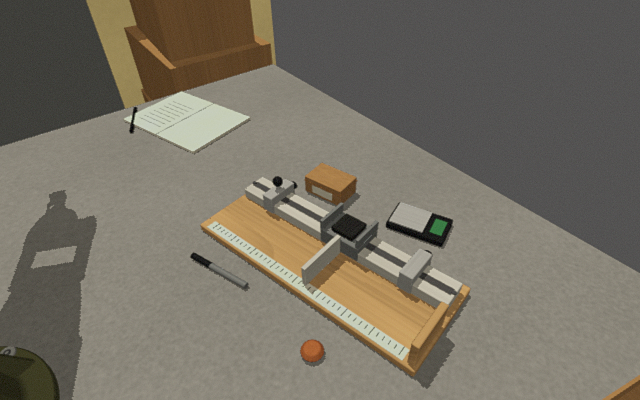

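The pin stop is at scene (377,215) with its ball at (378,197), at the board's +y end (the wooden head is at the far left). The pad is at scene (284,195) and side (349,227), and the plain stop is at scene (214,197).

```bash
python3 - <<'E'
from h import *
S=np.load("scene.npy");D=np.load("side.npy")
def m(P,u,v): return np.nanmedian(P[v-1:v+2,u-1:u+2].reshape(-1,3),0).round(1)
for n,p in dict(pad=(284,194),ball=(378,196),rail1=(340,208),rail2=(240,195),plain=(217,186)).items(): print("scene",n,m(S,*p))
for n,p in dict(pad=(349,227),ball=(278,181),plain=(417,261),rail=(300,212)).items(): print("side",n,m(D,*p))
# rail line fit: points with z near 38, and pad plane
for n,P in(("scene",S),("side",D)):
    q=P.reshape(-1,3);q=q[np.isfinite(q).all(1)]
    w=q[(q[:,2]>8)&(q[:,2]<24)&(q[:,0]>250)&(q[:,0]<700)&(abs(q[:,1])<450)]
    r=q[(abs(q[:,2]-38)<2.5)&(q[:,0]>250)&(q[:,0]<750)&(abs(q[:,1])<450)]
    print(n,len(w),len(r),cv2.fitLine(r[:,:2].astype(np.float32),cv2.DIST_HUBER,0,.01,.01).ravel())
E
```

```text
scene pad [601.5 -53.7  63.3]
scene ball [566.1 107.   82.1]
scene rail1 [568.8  40.7  38.1]
scene rail2 [ 607.6 -145.5   38.8]
scene plain [ 623.1 -182.7   58.9]
side pad [593.7 -64.5  63.4]
side ball [555.5  97.3  81.3]
side plain [ 630.5 -184.6   58.8]
side rail [564.7  40.5  38.7]
scene 8715 4362 [ 1.7922534e-01 -9.8380804e-01  6.0179449e+02 -1.1118655e+01]
side 15517 4151 [ 2.0103790e-01 -9.7958344e-01  6.0084033e+02 -8.4228134e+01]
```

```bash
cat >> h.py <<'E'
def down(yaw):  # tool z down, tool y along world direction yaw
    y=np.array([np.cos(yaw),np.sin(yaw),0]);z=np.array([0,0,-1.]);x=np.cross(y,z)
    q=R.from_matrix(np.stack([x,y,z],1)).as_quat();return [q[3],q[0],q[1],q[2]]
E
python3 - <<'E'
from h import *
y0=np.arctan2(.98,-.2)
for k in range(4):
    q=bot.ik([598,-59,190],down(y0+k*np.pi/2)); print(k,None if q is None else np.round(q,2))
qs=[(abs(np.array(q)[5]),k) for k in range(4) if (q:=bot.ik([598,-59,190],down(y0+k*np.pi/2))) is not None]
k=min(qs)[1];print(k)
bot.move_to([598,-59,200],down(y0+k*np.pi/2))
bot.move_gripper(0)
I,P,T,f,c=cam("wrist");cv2.imwrite("pics/w.png",I);np.save("w.npy",P)
s=bot.read_state();print(s["ee_pos"],s["clock"],s["grip_width"],T.round(2))
E
```

```text
0 [-0.16  0.44  1.41 -0.    1.29 -1.93]
1 None
2 [-0.16  0.44  1.41 -0.    1.29  1.21]
3 [-0.16  0.44  1.41 -0.    1.29 -0.36]
3
[597.98711565 -59.03405898 199.99554227] 3.4167 0.24642859440559606 [[ 9.8000e-01  1.9000e-01  6.0000e-02  5.8347e+02]
 [ 2.0000e-01 -9.3000e-01 -3.0000e-01  1.7230e+01]
 [ 0.0000e+00  3.0000e-01 -9.5000e-01  3.4997e+02]
 [ 0.0000e+00  0.0000e+00  0.0000e+00  1.0000e+00]]
```

View pics/w.png

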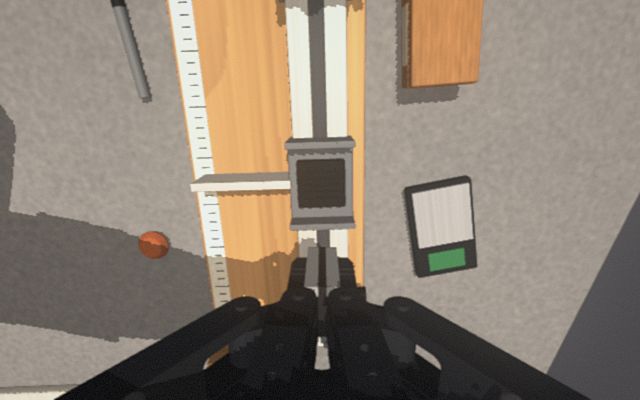

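The wrist view shows the pad centred at (321,183), with ridges at v≈145 and 223. The rail's edges are at u≈288 and 347, and the start of the pin stop shows at the top edge.

```bash
python3 - <<'E'
from h import *
P=np.load("w.npy")
def m(u,v): return np.nanmedian(P[v-2:v+3,u-2:u+3].reshape(-1,3),0).round(1)
for p in [(321,183),(304,183),(338,183),(321,145),(321,223),(318,30),(318,120),(290,5),(345,5)]: print(p,m(*p))
g=P[159:208,298:345].reshape(-1,3);g=g[abs(g[:,2]-62.5)<3.5];print("pad",g.mean(0),len(g))
out=[]
for v in range(20,130,3):
    r=P[v,270:365];r=r[(abs(r[:,2]-38.5)<4)]
    if len(r)>40: out.append((r[0,:2]+r[-1,:2])/2)
print(cv2.fitLine(np.array(out,np.float32),cv2.DIST_HUBER,0,.01,.01).ravel(),len(out))
S=np.load("scene.npy").reshape(-1,3);D=np.load("side.npy").reshape(-1,3)
for n,q in(("sc",S),("si",D)):
  b=q[(q[:,2]>68)&(q[:,2]<95)&(np.hypot(q[:,0]-561,q[:,1]-102)<30)];print(n,b.min(0),b.max(0),len(b))
E
```

```text
(321, 183) [597.8 -56.2  62.4]
(304, 183) [582.8 -59.3  62.2]
(338, 183) [612.8 -53.   62.4]
(321, 145) [590.7 -21.3  72. ]
(321, 223) [605.  -91.3  70. ]
(318, 30) [569.5  69.3  37.8]
(318, 120) [584.3  -4.2  38.1]
(290, 5) [542.9  83.   37.6]
(345, 5) [588.   93.5  36.7]
pad [597.93951938 -56.75840967  62.05889649] 2204
[ 2.2795348e-01 -9.7367203e-01  5.7568024e+02  3.5583511e+01] 37
sc [553.97023045  96.86072812  68.8801046 ] [569.31277421 115.17385162  86.23905641] 108
si [548.45899012  93.0284557   69.68969402] [567.75518949 110.34676517  87.52947364] 88
```

```bash
python3 - <<'E'
from h import *
d=np.array([-.2,.98,0]);d/=np.linalg.norm(d)
p=np.array([598,-57,0.])
st=lambda t:(lambda s:print(t,s["ee_pos"].round(1) if hasattr(s["ee_pos"],"round") else s["ee_pos"],np.round(s["ft_force"],1),round(s["clock"],2)))(bot.read_state())
bot.servo_line(p+[0,0,95],speed=120);st("above")
print(bot.servo_line(p+[0,0,70],speed=12,until_force=25));st("pressed")
e=np.array(bot.read_state()["ee_pos"])
if e[2]<78.5:
    print(bot.servo_line(e+95*d,speed=50,until_force=14));st("far")
    e2=np.array(bot.read_state()["ee_pos"])
    print((e2-e)@d)
    I,P,T,f,c=cam("scene");cv2.imwrite("pics/s2.png",cv2.resize(I[140:290,160:440],None,fx=2.8,fy=2.8))
E
```

```text
above [598.4 -57.1  95.8] [-0.1  1.2  0.4] 4.44
False
pressed [598. -57.  70.] [-1.4 -0.6  0.8] 6.67
False
far [579.   35.9  70. ] [0.1 0.1 0.4] 8.72
94.83571935734955
```

View pics/s2.png

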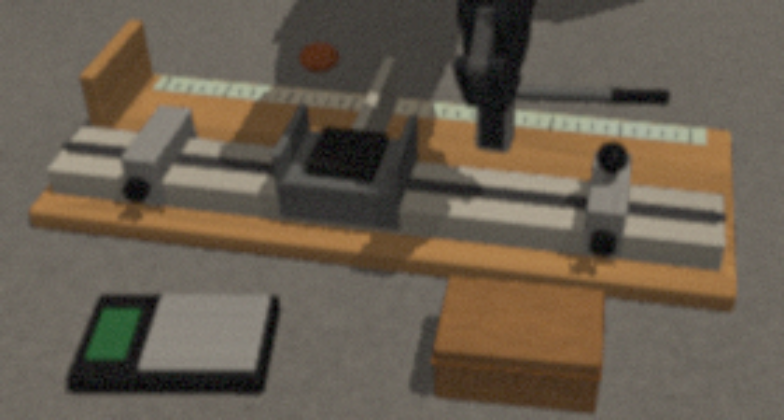

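The jaw has not moved: the closed tips passed above the ridge without touching (tip at crop (490,145)). So the tips are higher than I assumed, and I'll measure where they really are.

```bash
python3 - <<'E'
from h import *
print(bot.tip_reach,bot.read_state()["ee_pos"],bot.read_state()["tool_rot"],bot.read_state()["grip_width"])
for n in("scene","side"):
    I,P,T,f,c=cam(n);q=P.reshape(-1,3)
    b=q[(q[:,2]>42)&(np.hypot(q[:,0]-579,q[:,1]-36)<30)]
    print(n,b.min(0),len(b),np.percentile(b[:,2],[1,5,20]))
    X=np.array([579,36,51.]);k=T[:3,:3].T@(X-T[:3,3]);print(k[:2]/k[2]*f+[c["cx"],c["cy"]])
    for v in range(186,200,2): print(v,P[v,330:342:3].round(0).tolist()) if n=="scene" else 0
    cv2.imwrite(f"pics/{n}3.png",cv2.resize(I[100:300,200:500],None,fx=2.6,fy=2.6))
E
```

```text
19.0 [579.0461285   35.91631803  70.05565059] [ 8.30837604e-06  6.32576469e-01  7.74497909e-01 -2.86042026e-06] 0.1841151565678389
scene [551.33202846   6.99757813  77.38468688] 1556 [ 82.07934768  93.19895223 152.93678839]
[335.58233167 204.72370541]
186 [[586.0, 28.0, 93.0], [593.0, 36.0, 99.0], [591.0, 41.0, 100.0], [591.0, 46.0, 101.0]]
188 [[587.0, 28.0, 90.0], [592.0, 36.0, 95.0], [590.0, 41.0, 95.0], [590.0, 46.0, 96.0]]
190 [[586.0, 28.0, 85.0], [591.0, 36.0, 90.0], [589.0, 40.0, 90.0], [591.0, 46.0, 93.0]]
192 [[589.0, 29.0, 83.0], [590.0, 35.0, 85.0], [590.0, 40.0, 87.0], [589.0, 45.0, 87.0]]
194 [[508.0, -4.0, 16.0], [505.0, 1.0, 16.0], [584.0, 38.0, 78.0], [584.0, 44.0, 79.0]]
196 [[514.0, -2.0, 16.0], [512.0, 4.0, 16.0], [510.0, 9.0, 17.0], [507.0, 15.0, 16.0]]
198 [[520.0, 1.0, 16.0], [518.0, 6.0, 16.0], [517.0, 12.0, 17.0], [513.0, 17.0, 16.0]]
side [550.37281714  10.98548848  79.85144082] 1054 [ 83.66286643  91.72172383 114.88150371]
[307.60937137 205.04139066]
```

View pics/side3.png

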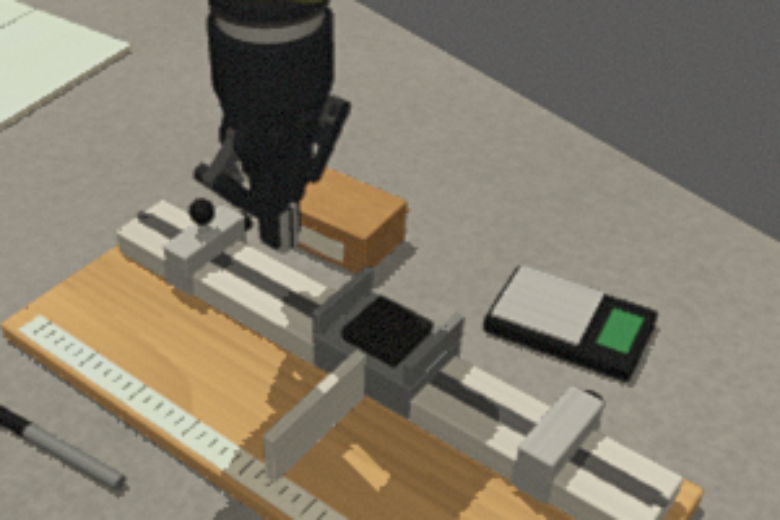

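Both cameras put the real tips at z≈78 while the TCP reads 70, so they sit about 27 mm higher than stated; the lateral position agrees. Nothing was touched. I'll go back over the pad and let force guide the descent.

```bash
python3 - <<'E'
from h import *
d=np.array([-.2,.98,0]);d/=np.linalg.norm(d)
p=np.array([598,-57,0.])
def st(t):
    s=bot.read_state();print(t,np.round(s["ee_pos"],1),np.round(s["ft_force"],1),round(s["clock"],2))
bot.servo_line(p+d*93+[0,0,85],speed=60)
bot.servo_line(p+[0,0,85],speed=120)
bot.servo_line(p+[0,0,62],speed=60);st("above")
hit=bot.servo_line(p+[0,0,44],speed=10,until_force=6);st("touch %s"%hit)
if hit:
    e=np.array(bot.read_state()["ee_pos"])
    print(bot.servo_line(e-[0,0,9],speed=8,until_force=16));st("pressed")
I,P,T,f,c=cam("side");cv2.imwrite("pics/side4.png",cv2.resize(I[100:300,200:500],None,fx=2.6,fy=2.6))
E
```

```text
above [597.9 -56.9  61.7] [-0.   0.8 -0.5] 10.73
touch True [598.1 -57.   54.5] [-2.7  0.7 10.5] 11.67
True
pressed [598.3 -57.4  49.8] [-6.1 -0.6 11.2] 12.42
```

View pics/side4.png

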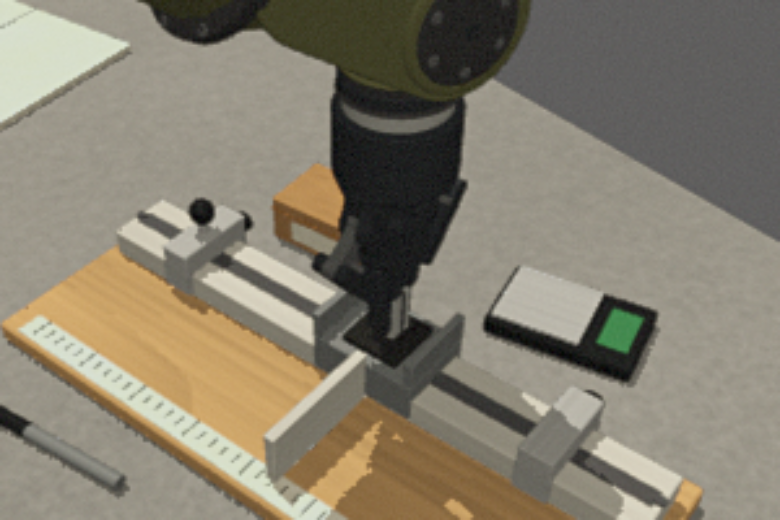

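The tips are on the pad centre, between the ridges, and the pad is nearly fully down. Next I'll press a little more and slide.

```bash
python3 - <<'E'
from h import *
d=np.array([-.2,.98,0]);d/=np.linalg.norm(d)
def st(t):
    s=bot.read_state();print(t,np.round(s["ee_pos"],1),np.round(s["ft_force"],1),round(s["clock"],2))
p=np.array([598,-57,48.3])
bot.servo_line(p,speed=8);st("press")
print(bot.servo_line(p+100*d,speed=45,until_force=15));st("slid")
e=np.array(bot.read_state()["ee_pos"]);print((e-p)@d)
I,P,T,f,c=cam("scene");cv2.imwrite("pics/s5.png",cv2.resize(I[140:290,160:440],None,fx=2.8,fy=2.8))
E
```

```text
press [598.3 -57.3  49.5] [-5.6 -0.2 12.9] 12.72
True
slid [584.5   2.1  49.8] [-7.6 -0.3 12.3] 14.05
60.5913916813591
```

View pics/s5.png

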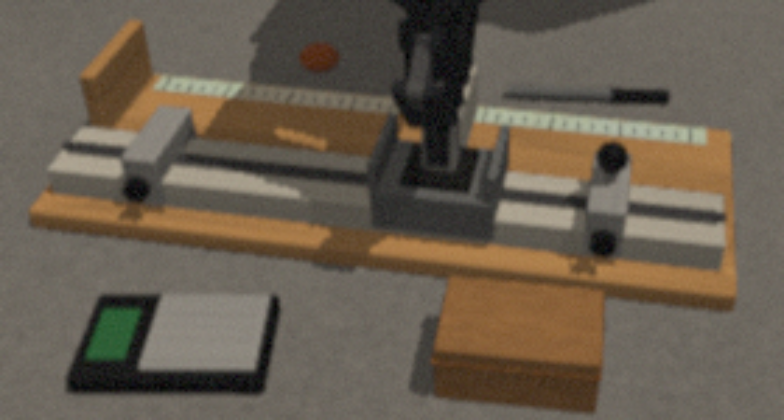

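The jaw rode 60 mm with the pad down; the early stop was a spurious force trip. The gap to the pin stop is about 50 mm, so I'll continue.

```bash
python3 - <<'E'
from h import *
d=np.array([-.2,.98,0]);d/=np.linalg.norm(d)
def st(t):
    s=bot.read_state();print(t,np.round(s["ee_pos"],1),np.round(s["ft_force"],1),round(s["clock"],2))
p=np.array([598,-57,46.5])
bot.servo_line(p+60.6*d,speed=8);st("press")
for g in (100,124):
    h=bot.servo_line(p+g*d,speed=30,until_force=28 if g==100 else 20);st(f"slid {h}")
e=np.array(bot.read_state()["ee_pos"]);print((e-p)@d)
I,P,T,f,c=cam("scene");cv2.imwrite("pics/s6.png",cv2.resize(I[140:290,160:440],None,fx=2.8,fy=2.8))
E
```

```text
press [585.2   1.7  49.2] [-25.   -5.5  37.6] 14.62
slid False [576.5  40.2  49.2] [-31.9  -6.1  44.4] 16.08
slid True [573.7  58.   49.8] [-4.1 -0.2 12.3] 16.71
117.5897848416373
```

View pics/s6.png

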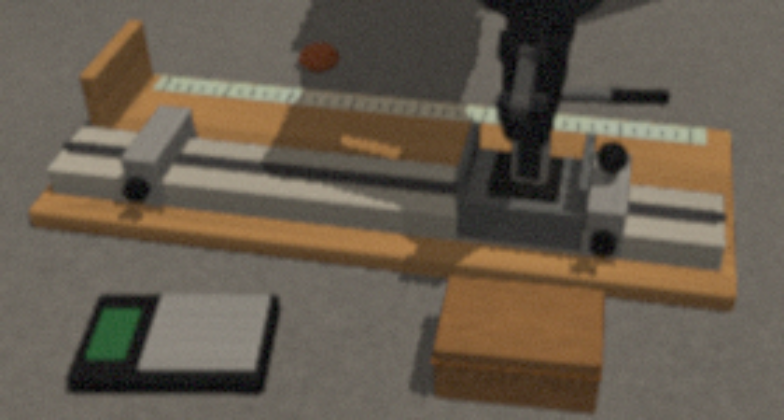

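The jaw looks closed against the pin stop, and the tips have shifted slightly on the pad. I'll give one gentle confirming push, then lift.

```bash
python3 - <<'E'
from h import *
d=np.array([-.2,.98,0]);d/=np.linalg.norm(d)
def st(t):
    s=bot.read_state();print(t,np.round(s["ee_pos"],1),np.round(s["ft_force"],1),round(s["clock"],2))
p=np.array([598,-57,47.8])
bot.servo_line(p+117.6*d,speed=8);st("press")
bot.servo_line(p+125*d,speed=15);st("push")
e=np.array(bot.read_state()["ee_pos"])
bot.servo_line([e[0],e[1],100],speed=40);st("up")
bot.servo_line([e[0],e[1],200],speed=120)
bot.servo_line([571,-5,230],speed=120);st("view")
I,P,T,f,c=cam("wrist");cv2.imwrite("pics/w7.png",I);np.save("w7.npy",P)
E
```

```text
press [574.1  58.1  49.4] [-14.9  -2.5  23.5] 17.11
push [574.3  64.5  49.5] [-0.4 -7.3 14. ] 17.75
up [574.2  64.5  99.7] [ 0.2 -0.6  0.3] 19.21
view [570.9  -4.7 229.7] [ 0.6  0.1 -0.7] 20.98
```

View pics/w7.png

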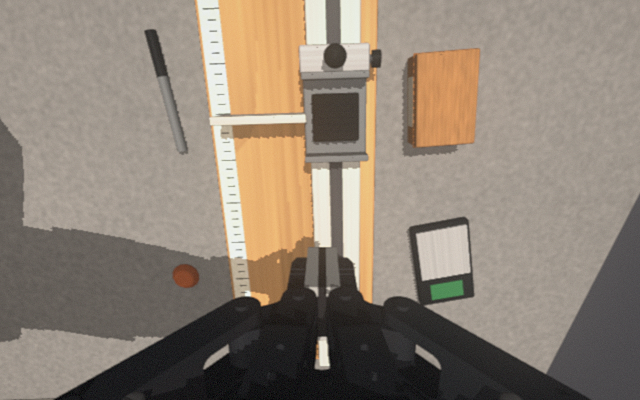

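```bash
python3 - <<'E'
from h import *
P=np.load("w7.npy");d=np.array([-.2,.98]);d/=np.linalg.norm(d);n=np.array([d[1],-d[0]])
g=P[92:145,308:362].reshape(-1,3);g=g[abs(g[:,2]-62)<3];print("pad",g.mean(0),len(g))
c=(g[:,:2].max(0),g[:,:2].min(0))
o=np.array([598,-57]);print("pad along",(g[:,:2]-o).mean(0)@d)
b=P[40:72,318:352].reshape(-1,3);b=b[(b[:,2]>75)];print("ball along",((b[:,:2]-o)@d).min(),((b[:,:2]-o)@d).max(),b[:,2].max())
for u in (312,358):
  for v in range(40,92,3): print(u,v,round((P[v,u,:2]-o)@d,1),P[v,u,2].round(1))
E
```

```text
pad [571.1365745   55.14961251  62.01944803] 2242
pad along 115.25625641357357
ball along 156.74250386675138 176.1479026250182 86.31303353254026
312 40 184.2 37.0
312 43 181.5 37.5
312 46 176.3 58.1
312 49 173.7 58.7
312 52 171.4 57.4
312 55 168.9 57.6
312 58 166.4 58.1
312 61 163.9 57.9
312 64 161.4 58.0
312 67 158.9 57.7
312 70 156.4 57.9
312 73 152.9 72.2
312 76 150.6 70.7
312 79 148.0 72.8
312 82 146.3 51.6
312 85 143.6 51.9
312 88 141.0 52.2
312 91 138.3 53.5
358 40 184.0 38.2
358 43 179.0 55.6
358 46 176.5 56.4
358 49 173.8 57.9
358 52 171.5 56.9
358 55 168.8 59.0
358 58 166.5 57.3
358 61 164.0 57.5
358 64 161.5 57.4
358 67 158.9 57.5
358 70 156.4 57.1
358 73 153.0 72.2
358 76 150.5 72.2
358 79 149.0 50.2
358 82 146.3 52.1
358 85 143.6 53.1
358 88 141.0 51.7
358 91 138.3 51.8
```

The jaw is against the stop (pad to pin about 51 mm, 52 nominal, within camera error). The pad is up at 62 mm and the loose items look unmoved.

```bash
python3 -c "
from rig import bot
print(bot.finish_job())"
```

```text
the job is handed in; nothing more can be done
None
```

I slid the jaw against the pin stop with the pad held down, let the pad come back up, and handed the job in at about 21 s with the arm clear and the loose items apparently untouched.

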